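# Weigh the outgoing sample cartons and hand them to the courier

### The job

Weigh all the closed brown sample cartons for the courier in one go: with the pan still empty press ON and then TARE on the scale's keypad, stack the cartons flat and squarely into one column in the middle of the scale pan, then key in courier code 7, 2 and press PRINT. Next restack them in the same way, as one square column in the middle of the courier tray, and at last press OFF. Press each key fully, one at a time and no others, and leave everything else on the bench where it is.

Things in the scene. Friction and masses are not known exactly. Their poses are not given: they have to be found in the camera images.
- carton1_mid (a point): centre (half-way up) of a closed brown cardboard carton with a tape strip along its lid, 116 x 68 x 30 high, 0.12 to 0.23 kg; x along its long side, z up. Either large face may be uppermost when stacked. All cartons are alike; between two and four are present, lying flat on the bench at the start; an absent one reads None
- carton2_mid (a point): centre (half-way up) of a closed brown cardboard carton with a tape strip along its lid, 116 x 68 x 30 high, 0.12 to 0.23 kg; x along its long side, z up. Either large face may be uppermost when stacked. All cartons are alike; between two and four are present, lying flat on the bench at the start; an absent one reads None
- carton3_mid (a point): centre (half-way up) of a closed brown cardboard carton with a tape strip along its lid, 116 x 68 x 30 high, 0.12 to 0.23 kg; x along its long side, z up. Either large face may be uppermost when stacked. All cartons are alike; between two and four are present, lying flat on the bench at the start; an absent one reads None
- carton4_mid (a point): centre (half-way up) of a closed brown cardboard carton with a tape strip along its lid, 116 x 68 x 30 high, 0.12 to 0.23 kg; x along its long side, z up. Either large face may be uppermost when stacked. All cartons are alike; between two and four are present, lying flat on the bench at the start; an absent one reads None
- pan_top (a point): centre of the top of the scale's flat steel pan, 192 (x) x 162 (y), 56 above the bench; the platform is fixed to the bench, z up. Nothing is on it at the start
- tray_floor (a point): centre of the inner floor of the white open courier tray, inside 172 (x) x 156 (y), floor 4 above the bench, walls 4 thick, rim 18 above the bench; fixed, z up, empty at the start
- indicator: the scale's keypad unit, a grey case 150 (x) x 164 (y), 50 high, 1.2 kg, standing loose on rubber feet; origin on the bench under its centre; +x to its far edge with a display hood (28 deep, 73 high), +y to its left, z up. 12 blank keys, 18 square, 30 apart, tops 58 above the bench. Far row 1 2 3 4, middle row 5 6 7 8 (white), near row ON OFF TARE PRINT (grey), left to right as seen from the robot
- key_1 (a joint): travel of key 1, centred at x +8, y +45 mm in the keypad's frame; same kind of key, not part of this job
- key_2 (a joint): travel of key 2, centred at x +8, y +15 mm in the keypad's frame: 0 up, 0.005 m fully down; springs back; 2 N start it, 4 N bottom it; counts from 3 mm, held 0.1 s
- key_3 (a joint): travel of key 3, centred at x +8, y -15 mm in the keypad's frame; same kind of key, not part of this job
- key_4 (a joint): travel of key 4, centred at x +8, y -45 mm in the keypad's frame; same kind of key, not part of this job
- key_5 (a joint): travel of key 5, centred at x -22, y +45 mm in the keypad's frame; same kind of key, not part of this job
- key_6 (a joint): travel of key 6, centred at x -22, y +15 mm in the keypad's frame; same kind of key, not part of this job
- key_7 (a joint): travel of key 7, centred at x -22, y -15 mm in the keypad's frame: 0 up, 0.005 m fully down; springs back; 2 N start it, 4 N bottom it; counts from 3 mm, held 0.1 s
- key_8 (a joint): travel of key 8, centred at x -22, y -45 mm in the keypad's frame; same kind of key, not part of this job
- key_on (a joint): travel of key ON, centred at x -52, y +45 mm in the keypad's frame: 0 up, 0.005 m fully down; springs back; 2 N start it, 4 N bottom it; counts from 3 mm, held 0.1 s
- key_off (a joint): travel of key OFF, centred at x -52, y +15 mm in the keypad's frame: 0 up, 0.005 m fully down; springs back; 2 N start it, 4 N bottom it; counts from 3 mm, held 0.1 s
- key_tare (a joint): travel of key TARE, centred at x -52, y -15 mm in the keypad's frame: 0 up, 0.005 m fully down; springs back; 2 N start it, 4 N bottom it; counts from 3 mm, held 0.1 s
- key_print (a joint): travel of key PRINT, centred at x -52, y -45 mm in the keypad's frame: 0 up, 0.005 m fully down; springs back; 2 N start it, 4 N bottom it; counts from 3 mm, held 0.1 s
- specimen_pot: a bystander: small white screw-capped pot, 35 across, 34 high; origin under its middle
- tape_roll: a bystander: roll of tape lying flat, 52 across, 18 high; origin under its middle
- cuvette_jar: a bystander: amber capped jar, 50 across, 52 high; origin under its middle
- marker: a bystander: white marker pen with black cap, lying, 130 long, 15 thick; origin under its middle
- stapler: a bystander: grey stapler, 130 x 34 x 48 high; origin under its middle

How it is judged:
By the outcome, as a careful person would: the job done as asked, in the order asked, and still so for the second after the job is handed in, with the robot touching nothing.
Of carton1, carton2, carton3, carton4 only 2 to 4 are there at a start; the rules pass over those that are not, and their reading is None.
At some moment in a run one of indicator may be knocked a few centimetres aside while the robot is not near it.
Once in a run the grip may slacken for a moment while it holds something.
It also fails if it takes over 210 s, if anything falls off the work surface, if the arm or the gripper's body presses on something with over 40 N, if the wrist force passes 120 N, or if a joint passes its speed limit or range.

### The arm

A 6-joint arm with a two-finger parallel gripper is mounted at the origin on the work surface. World frame = base frame: x ahead of the robot, y to its left, z up, the work surface at z = 0. Lengths are in m, angles in rad, forces in N, time in s.
With the tool pointing down it reaches from about 0.3 to 0.775 m from the base axis. Payload 14.6 kg.
Tool frame: the origin (TCP) lies on the centre line of the jaws, within the pads' length; the fingertips stand 19 mm ahead of it and the grasp point (between the pads) is the TCP; y points along the fingers, x is the direction in which the jaws open and shut, and the axes are right-handed (so a half turn about y gives the same grasp; the last joint's range is limited). The gripper opens to 94 mm and grips with 3 to 60 N. Pads are 16 mm wide; open, the fingers measure 119 mm over their backs; the gripper's body (75 mm by 177 mm) begins 78 mm behind the grasp point.
Start: joints at [1.263, 0.3, 1.521, -0, 1.321, -0.067], TCP at [0.131, 0.534, 0.224] pointing down, gripper open.
Joint ranges: [-3.03, 3.03], [-0.79, 2.21], [0.23, 2.52], [-1.04, 4.18], [0, 3.07], [-2.55, 2.55]. Speed limits (rad/s): [2.22, 2.22, 2.57, 3.14, 3.14, 3.14].

### API

Orientations are given as [roll, pitch, yaw] about the fixed x, y, z axes, in that order (R = Rz(yaw) Ry(pitch) Rx(roll)).
In Python, from station import ctrl, optics gives the robot as it stands.
- The arm moves only by the tool jog_arm, never from a script. Its argument "targets" is a list of rows, each a list of 3 entries, a list of its own where there are three numbers: the finger opening in cm, from 0 to 9.4, then the shift along the tool's x, y, z in cm, then the turn about the tool's y in rad. A call has 1 to 10 rows; each row is the pose to reach, as a shift and turn from the pose commanded when the call began, along the tool's axes at that moment; what a row does not reach only later rows make up. A row lasts 1/10 s, in which the tool goes at most 50 mm and 8.59 degrees, less where a joint would pass 70% of its speed; a pose out of reach is approached as far as the arm can. A call with a gripper value outside its range is refused whole. The fingers move at their own pace and stop on an object; "grip_force" is the grip in N (left out, the last holds). Time passes only in rows, so rows that repeat a pose let the fingers close. It gives the time, the measured TCP pose, the force and the opening at its end, in the units of the state.
- ctrl.get_obs(): the state, without advancing time (a new reading comes with each control period).
- optics.camera(name): name is "scene" or "top" or "wrist"; returns a dict with "img" (400x640x3 uint8, red, green, blue), "range_z" (400x640 float32, m along the optical axis (not along the pixel's ray), 0 where there is no reading), "camera_matrix" (3x3 intrinsics, pixels), "world_to_cam" (4x4, takes a point from world to camera coordinates); the wrist camera has in their place "mount" (4x4, takes a point from camera to tool coordinates, whose origin is the TCP and whose axes are the tool frame's). Camera axes: x right, y up, looking along -z (the intrinsics and any distortion apply to the point x, -y, -z); pixel columns grow to the right and rows downward; lengths in m; the calibration is good to about 2 mm. A picture is of the moment at which its call begins: read the wrist's pose just before it.
- ctrl.hand_in(): hands the job in, once; it reports no verdict.
The state is a dict: "time_s": time; "qpos": joint angles; "joint_vel": joint speeds; "tau": joint torques, N m; "ee_pos": TCP position; "eef_rot": TCP orientation; "force": force on the tool from outside, world axes, zero at the start; "moment": the same for the moment, N m; "grip_width": finger opening in m.
Only numpy, scipy, OpenCV 4.12 (cv2) and the standard library are available. Lean on these libraries where they do the work, as an engineer would, in place of code of your own. Each camera call takes 0.05 s, during which the arm holds its last target. There are 200 camera calls.

## Working session

There is one attempt and no reset: what is moved stays moved. The work goes in short steps, Python scripts to look and compute and a tool call to move; the robot and the scene stay as the last step left them, time stands still between calls to the robot, and variables do not carry over. Pictures are saved under pics/ and viewed, about 12 in all and at most 16, crops included, and the job is handed in when it is done.

Besides the shell and the picture viewer there is one more tool, called after "Request:" in YAML: its name, and indented under it one key for each argument. jog_arm: Moves the arm, as the interface text tells. Its arguments: {"type":"object","properties":{"targets":{"type":"array","items":{"type":"array"}},"grip_force":{"type":"number"}},"required":["targets"]}

```bash
ls; mkdir -p pics
python3 - <<'E'
from station import ctrl, optics
import cv2,numpy as np
o=ctrl.get_obs()
print({k:np.round(v,4) for k,v in o.items()})
ims=[]
for n in ("top","scene"):
    c=optics.camera(n); np.savez(f"{n}0.npz",**c)
    print(n,c["camera_matrix"],c["world_to_cam"].round(4), [k for k in c])
    cv2.imwrite(f"pics/{n}0.png",c["img"][...,::-1])
E
```

```text
pics
{'time_s': np.float64(0.0), 'qpos': array([ 1.2634,  0.3005,  1.5216, -0.    ,  1.3207, -0.0666]), 'joint_vel': array([-0.0009,  0.0013,  0.0017, -0.0001, -0.0006, -0.0004]), 'tau': array([ 3.00000e-04, -5.31820e+01, -3.52732e+01,  7.08000e-02,
        2.46000e-02, -1.00000e-04]), 'ee_pos': array([0.1311, 0.5339, 0.2239]), 'eef_rot': array([-1.5707e+00,  1.2000e-03,  1.3300e+00]), 'force': array([ 0.017 , -0.1334, -0.0101]), 'moment': array([ 0.0372, -0.0059, -0.022 ]), 'grip_width': np.float64(0.0936)}
top [[376.65257114   0.         323.34251568]
 [  0.         376.65257114 194.05195907]
 [  0.           0.           1.        ]] [[-2.600e-03 -9.999e-01  1.520e-02  1.200e-02]
 [ 9.899e-01 -5.000e-04  1.416e-01 -6.165e-01]
 [-1.416e-01  1.540e-02  9.898e-01 -9.797e-01]
 [ 0.000e+00  0.000e+00  0.000e+00  1.000e+00]] ['img', 'range_z', 'camera_matrix', 'world_to_cam']
scene [[485.32411454   0.         330.70555654]
 [  0.         485.32411454 196.22005749]
 [  0.           0.           1.        ]] [[ 0.3511  0.9363  0.0037 -0.2453]
 [-0.562   0.2076  0.8007  0.2607]
 [ 0.7489 -0.2832  0.5991 -1.631 ]
 [ 0.      0.      0.      1.    ]] ['img', 'range_z', 'camera_matrix', 'world_to_cam']
```

View pics/top0.png

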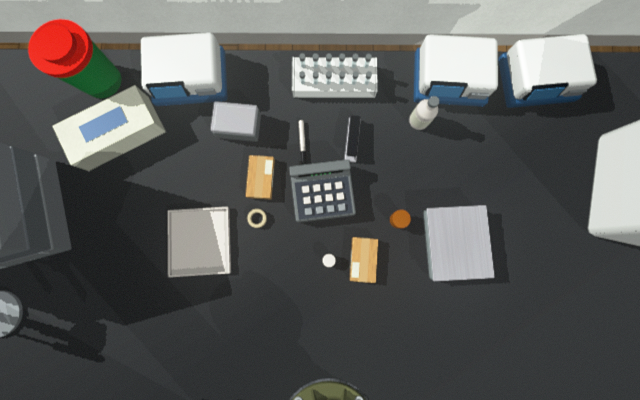

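View pics/scene0.png

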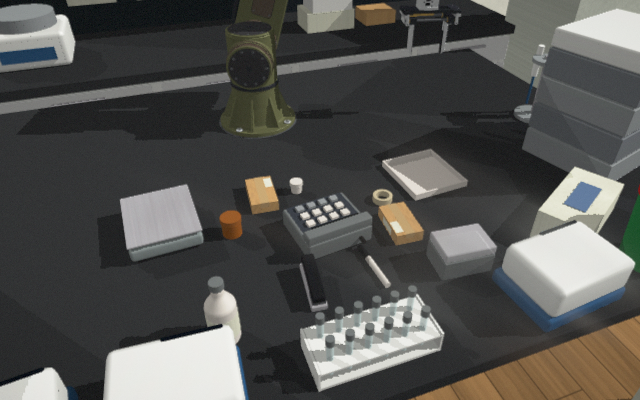

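The top view shows two brown cartons, at about (260,177) and (364,260). The keypad is at (322,190), the pan at (459,243) and the tray at (199,242). The brown box in the scene view at (375,13) looks like background, so I'll check it.

```bash
cat > h.py <<'E'
import numpy as np,cv2
from station import ctrl,optics
def pix2plane(K,c2w,uv,z):
    uv=np.atleast_2d(np.asarray(uv,float)); 
    d=np.c_[(uv[:,0]-K[0,2])/K[0,0],-(uv[:,1]-K[1,2])/K[1,1],-np.ones(len(uv))]@c2w[:3,:3].T
    o=c2w[:3,3]; return o+d*((z-o[2])/d[:,2])[:,None]
def proj(K,w2c,P):
    p=np.atleast_2d(P)@w2c[:3,:3].T+w2c[:3,3]
    return np.c_[K[0,0]*p[:,0]/-p[:,2]+K[0,2],K[1,1]*-p[:,1]/-p[:,2]+K[1,2]]
def Rtool(o):
    from scipy.spatial.transform import Rotation as R
    return R.from_euler('xyz',o['eef_rot']).as_matrix()
def cam(n):
    o=ctrl.get_obs(); c=optics.camera(n)
    if n=='wrist':
        T=np.eye(4);T[:3,:3]=Rtool(o);T[:3,3]=o['ee_pos'];c2w=T@c['mount']
    else: c2w=np.linalg.inv(c['world_to_cam'])
    return c['img'],c['camera_matrix'],c2w,c['range_z']
def blobs(mask,K,c2w,z,amin=150):
    cs,_=cv2.findContours(mask.astype(np.uint8),cv2.RETR_EXTERNAL,cv2.CHAIN_APPROX_NONE); r=[]
    for c in cs:
        if cv2.contourArea(c)<amin: continue
        P=pix2plane(K,c2w,c[:,0,:],z)[:,:2]*1000
        (cx,cy),(w,h),a=cv2.minAreaRect(P.astype(np.float32))
        if w<h: w,h,a=h,w,a+90
        a=(a+90)%180-90
        m=cv2.moments(c)
        r.append(((m['m10']/m['m00'],m['m01']/m['m00']),np.round([cx,cy,w,h,a],1)))
    return r
def keys(img,K,c2w,z=0.058,lo=4,hi=5000):
    """white keys: brightest 8 small blobs -> world points"""
    hsv=cv2.cvtColor(img,cv2.COLOR_RGB2HSV)
def brown(img):
    h,s,v=cv2.split(cv2.cvtColor(img,cv2.COLOR_RGB2HSV))
    return (h>8)&(h<24)&(s>70)&(v>110)
def go(x,y,z,yaw):
    """shift cm along tool axes and turn about tool y to reach pose"""
    o=ctrl.get_obs();R=Rtool(o);d=R.T@(np.array([x,y,z])-o['ee_pos'])*100
    cy=np.arctan2(R[1,0],R[0,0]);t=-((yaw-cy+np.pi)%(2*np.pi)-np.pi)
    print('pose',o['ee_pos'].round(4),'yaw %.4f'%cy,'shift',d.round(2),'turn %.4f'%t,'j6',o['qpos'][5].round(2),'F',o['force'].round(1),'w',round(float(o['grip_width']),4),'t',round(float(o['time_s']),1))
E
python3 - <<'E'
from h import *
for n in ('top','scene'):
    c=np.load(n+'0.npz');K=c['camera_matrix'];c2w=np.linalg.inv(c['world_to_cam']);img=c['img']
    print(n,'cam',c2w[:3,3].round(3),'tcp px',proj(K,c['world_to_cam'],[.131,.534,.224]))
    for b in blobs(brown(img),K,c2w,.03,60): print(' brown',np.round(b[0]),b[1])
    # depth at centers
    if n=='top':
        g=cv2.cvtColor(img,cv2.COLOR_RGB2GRAY);h,s,v=cv2.split(cv2.cvtColor(img,cv2.COLOR_RGB2HSV))
        for nm,(u,v_) in dict(pan=(459,243),tray=(195,242),c1=(260,170),c2=(366,255),kp=(300,212)).items():
            zr=c['range_z'][v_,u];p=np.array([(u-K[0,2])/K[0,0]*zr,-(v_-K[1,2])/K[1,1]*zr,-zr,1]);print(nm,(c2w@p)[:3].round(3))
        roi=np.zeros_like(g);roi[195:295,410:510]=1
        for b in blobs((g>110)*roi,K,c2w,.056): print(' pan',np.round(b[0]),b[1])
        roi[:]=0;roi[195:290,155:245]=1
        for b in blobs((g>100)*roi,K,c2w,.018): print(' tray',np.round(b[0]),b[1])
        roi[:]=0;roi[170:225,285:360]=1
        for b in blobs((g>150)*roi,K,c2w,.058,10): print(' key',np.round(b[0]),b[1])
E
python3 -c "
import cv2;i=cv2.imread('pics/top0.png')[150:290,160:500];cv2.imwrite('pics/crop0.png',cv2.resize(i,None,fx=2.35,fy=2.35,interpolation=2))"
```

```text
top cam [0.472 0.027 1.057] tcp px [[ 68.97258899 417.27045839]]
 brown [364. 260.] [440.6 -96.5 118.2  70.7  -4.6]
 brown [400. 219.] [ 550.9 -198.8   55.2   46.6   89.9]
 brown [259. 176.] [668.6 187.5 120.4  71.5  -3.6]
pan [ 0.484 -0.349  0.054]
tray [0.489 0.365 0.004]
c1 [0.686 0.186 0.029]
c2 [ 0.452 -0.103  0.032]
kp [0.567 0.074 0.049]
 pan [458. 243.] [ 485.6 -345.6  192.6  170.5    2.8]
 tray [199. 242.] [492.  350.6 183.  166.7   3.4]
 key [308. 211.] [569.1  52.8  16.7  14.2 -78.7]
 key [319. 210.] [572.9  22.9  16.   13.4  89.9]
 key [330. 208.] [575.6  -6.4  16.   13.4  89.9]
 key [341. 207.] [580.9 -35.8  16.1  13.4  89.9]
 key [307. 200.] [598.5  56.3  19.   18.1  14.1]
 key [318. 198.] [602.9  26.7  18.3  18.2  14. ]
 key [329. 197.] [606.5  -2.5  18.8  16.2  90. ]
 key [340. 196.] [ 6.105e+02 -3.340e+01  1.900e+01  1.610e+01 -4.000e-01]
 key [305. 189.] [6.282e+02 6.040e+01 1.630e+01 1.610e+01 2.000e-01]
 key [316. 187.] [632.3  30.9  19.   16.1  -0. ]
 key [327. 186.] [ 6.363e+02  1.400e+00  1.640e+01  1.610e+01 -2.000e-01]
 key [338. 185.] [ 6.404e+02 -2.820e+01  1.920e+01  1.620e+01 -4.000e-01]
scene cam [ 1.454 -0.286  0.769] tcp px [[425.12128326  46.78024622]]
 brown [563. 371.] [1154.1  241.5  483.4  124.9   90. ]
 brown [232. 220.] [ 549.2 -197.   101.3   47.6   -9.3]
 brown [401. 223.] [680.9 182.4 146.5  81.8  -5. ]
 brown [261. 195.] [456.3 -98.  154.1  69.9  -5.1]
 brown [374.   6.] [-978.7  868.2  173.2  103.1   81.5]
```

View pics/crop0.png

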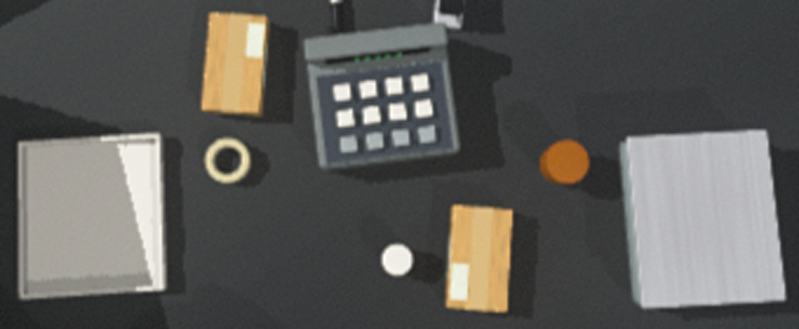

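The view shows the keypad turned about 7.5° left, with its near grey row at ON (308,211) to PRINT (341,207). Only two cartons are within reach. Next I'll go over the keypad and look from close by.

```bash
python3 -c "
from h import *
go(.55,.01,.20,.13)"
```

```text
pose [0.1311 0.5339 0.224 ] yaw 1.3300 shift [-40.89   2.43 -53.17] turn 1.2000 j6 -0.07 F [-0.2 -0.7 -0.5] w 0.0936 t 0.1
```

Request:
jog_arm:
  targets:
    - [0, [-20, 1.2, -26], 0.6]
    - [0, [-20, 1.2, -26], 0.6]
    - [0, [-20, 1.2, -26], 0.6]
    - [0, [-40.9, 2.4, -53.2], 1.2]
    - [0, [-40.9, 2.4, -53.2], 1.2]
    - [0, [-40.9, 2.4, -53.2], 1.2]
    - [0, [-40.9, 2.4, -53.2], 1.2]
    - [0, [-40.9, 2.4, -53.2], 1.2]
    - [0, [-40.9, 2.4, -53.2], 1.2]
    - [0, [-40.9, 2.4, -53.2], 1.2]
  grip_force: 20

```text
time_s: 1.1
ee_pos: [0.4441, 0.1419, 0.2064]
eef_rot: [-1.571, 0.0, 0.13]
force: [0.6, 0.9, -0.4]
grip_width: 0.0174
```

```bash
python3 -c "
from h import *
go(.55,.01,.20,.13)"
```

```text
pose [0.4441 0.1419 0.2064] yaw 0.1295 shift [  8.8    0.64 -14.45] turn -0.0005 j6 0.1 F [ 0.6  0.9 -0.4] w 0.0174 t 1.1
```

Request:
jog_arm:
  targets:
    - [0, [8.8, 0.64, -14.45], 0]
    - [0, [8.8, 0.64, -14.45], 0]
    - [0, [8.8, 0.64, -14.45], 0]
    - [0, [8.8, 0.64, -14.45], 0]
    - [0, [8.8, 0.64, -14.45], 0]
    - [0, [8.8, 0.64, -14.45], 0]
    - [0, [8.8, 0.64, -14.45], 0]

```text
time_s: 1.8
ee_pos: [0.5487, 0.013, 0.2002]
eef_rot: [-1.571, 0.0, 0.131]
force: [0.2, 0.0, -0.5]
grip_width: 0.0005
```

```bash
cat >> h.py <<'E'
def keyfit(img,K,c2w,guess,roi=None,thr=150):
    """guess (x,y,yaw) of keypad; match bright blobs to key centres, rigid fit; returns refined pose"""
    N=[(8-30*r,45-30*c) for r in range(3) for c in range(4)]; N=np.array(N)/1000
    g=cv2.cvtColor(img,cv2.COLOR_RGB2GRAY);cs,_=cv2.findContours((g>thr).astype(np.uint8),cv2.RETR_EXTERNAL,cv2.CHAIN_APPROX_NONE)
    C=[]
    for c in cs:
        if cv2.contourArea(c)<10: continue
        P=(pix2plane(K,c2w,c[:,0,:],.058)[:,:2]*1000).astype(np.float32);(cx,cy),(w,h),a=cv2.minAreaRect(P)
        if 10<min(w,h) and max(w,h)<24: C.append((cx/1000,cy/1000))
    C=np.array(C); x,y,t=guess
    for it in range(5):
        R=np.array([[np.cos(t),-np.sin(t)],[np.sin(t),np.cos(t)]]);W=N@R.T+[x,y]
        D=np.linalg.norm(W[:,None]-C[None],axis=2);j=D.argmin(1);ok=D.min(1)<.013
        A=N[ok];B=C[j[ok]];a=A-A.mean(0);b=B-B.mean(0)
        t=np.arctan2((a[:,0]*b[:,1]-a[:,1]*b[:,0]).sum(),(a*b).sum())
        R=np.array([[np.cos(t),-np.sin(t)],[np.sin(t),np.cos(t)]]);x,y=B.mean(0)-R@A.mean(0)
    res=np.linalg.norm(A@R.T+[x,y]-B,axis=1)
    print('keypad',round(x,4),round(y,4),'yaw',round(t,4),'n',ok.sum(),'res mm',(res*1000).round(1)); return x,y,t
def keypos(p,name):
    i=['1','2','3','4','5','6','7','8','on','off','tare','print'].index(name)
    n=np.array([8-30*(i//4),45-30*(i%4)])/1000;c,s=np.cos(p[2]),np.sin(p[2])
    return p[0]+c*n[0]-s*n[1],p[1]+s*n[0]+c*n[1]
E
python3 - <<'E'
from h import *
go(.55,.01,.20,.13)
c=np.load('top0.npz');g0=keyfit(c['img'],c['camera_matrix'],np.linalg.inv(c['world_to_cam']),(.62,.017,.13))
img,K,c2w,rz=cam('wrist');np.savez('w0.npz',img=img,K=K,c2w=c2w,rz=rz)
cv2.imwrite('pics/w0.png',img[...,::-1]);print(c2w.round(3),K[0,0]); print(np.linalg.inv(Rtool(ctrl.get_obs()))@(c2w[:3,3]-ctrl.get_obs()['ee_pos']))
try: keyfit(img,K,c2w,g0)
except Exception as e: print(e)
E
```

```text
pose [0.5487 0.013  0.2002] yaw 0.1311 shift [ 0.09  0.02 -0.32] turn 0.0011 j6 -0.17 F [ 0.2  0.  -0.5] w 0.0005 t 1.8
keypad 0.6263 0.015 yaw 0.1314 n 12 res mm [0.2 0.  0.2 0.4 0.4 0.4 0.3 0.9 0.2 0.2 1.2 0.7]
[[ 0.991 -0.125 -0.036  0.538]
 [ 0.13   0.953  0.273  0.094]
 [-0.    -0.275  0.961  0.361]
 [ 0.     0.     0.     1.   ]] 323.1978440186715
[-2.68171439e-05 -1.60389118e-01  8.11735620e-02]
keypad 0.6253 0.0169 yaw 0.1226 n 11 res mm [0.6 0.6 0.4 0.9 0.7 0.1 0.5 0.6 0.7 0.5 0.5]
```

View pics/w0.png

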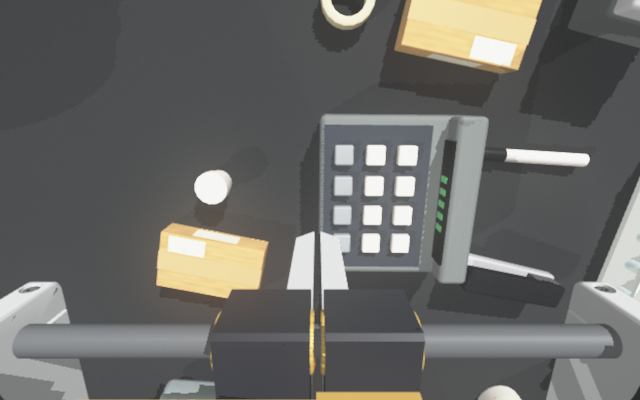

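The wrist view shows all the keys: near row at column 343, rows 155 to 243, from ON to PRINT. It agrees with the top-view fit to 2 mm, so I'll press ON and then TARE.

```bash
python3 -c "
from h import *
p=(.6258,.016,.127)
for k in ('on','tare'): 
  print(k); a=keypos(p,k); print(a); go(*a,.085,.127)"
```

```text
on
(np.float64(0.5685191411440941), np.float64(0.05405132335057195))
pose [0.5487 0.0131 0.2004] yaw 0.1313 shift [ 2.5  11.54  3.8 ] turn 0.0043 j6 -0.17 F [-0.   0.7 -0.4] w 0.0002 t 1.9
tare
(np.float64(0.5761186738269364), np.float64(-0.00546545666147516))
pose [0.5487 0.0131 0.2004] yaw 0.1313 shift [ 2.47 11.54 -2.2 ] turn 0.0043 j6 -0.17 F [-0.   0.7 -0.4] w 0.0002 t 1.9
```

Request:
jog_arm:
  targets:
    - [0, [2.5, 5, 3.8], 0]
    - [0, [2.5, 10, 3.8], 0]
    - [0, [2.5, 11.5, 3.8], 0]
    - [0, [2.5, 11.5, 3.8], 0]
    - [0, [2.5, 11.5, 3.8], 0]

```text
time_s: 2.35
ee_pos: [0.5692, 0.0534, 0.0864]
eef_rot: [-1.571, -0.001, 0.131]
force: [0.3, -0.5, 0.7]
grip_width: 0.0004
```

```bash
python3 -c "
from h import *
go(.5685,.054,.0715,.127)"
```

```text
pose [0.5692 0.0534 0.0864] yaw 0.1308 shift [-0.07  1.49  0.07] turn 0.0038 j6 -0.1 F [ 0.3 -0.5  0.7] w 0.0004 t 2.4
```

Request:
jog_arm:
  targets:
    - [0, [-0.05, 0.8, 0.05], 0]
    - [0, [-0.05, 1.5, 0.05], 0]
    - [0, [-0.05, 1.5, 0.05], 0]
    - [0, [-0.05, 1.5, 0.05], 0]
    - [0, [-0.05, 1.5, 0.05], 0]

```text
time_s: 2.85
ee_pos: [0.5696, 0.0534, 0.0721]
eef_rot: [-1.571, -0.004, 0.13]
force: [-2.0, 1.1, 12.0]
grip_width: 0.0005
```

ON is bottomed at 12 N. Now up and over to TARE.

Request:
jog_arm:
  targets:
    - [0, [0, -1.5, 0], 0]
    - [0, [0, -2.2, 0], 0]
    - [0, [0, -2.2, -3], 0]
    - [0, [0, -2.2, -6], 0]
    - [0, [0, -2.2, -6], 0]
    - [0, [0, -2.2, -6], 0]

```text
time_s: 3.45
ee_pos: [0.5763, -0.0064, 0.0925]
eef_rot: [-1.571, -0.0, 0.129]
force: [-0.6, -0.2, 0.0]
grip_width: 0.0006
```

```bash
python3 -c "
from h import *
go(.5761,-.0055,.0715,.127)
img,K,c2w,rz=cam('wrist');keyfit(img,K,c2w,(.6258,.016,.127))
img,K,c2w,rz=cam('top');keyfit(img,K,c2w,(.6258,.016,.127))"
```

```text
pose [ 0.5763 -0.0064  0.0925] yaw 0.1288 shift [-0.01  2.1   0.09] turn 0.0018 j6 -0.2 F [-0.6 -0.2  0. ] w 0.0006 t 3.5
keypad 0.6252 0.0172 yaw 0.1224 n 9 res mm [0.7 0.2 0.6 1.2 0.7 0.3 0.5 0.7 0.7]Traceback (most recent call last):
  File "<string>", line 5, in <module>
    img,K,c2w,rz=cam('top');keyfit(img,K,c2w,(.6258,.016,.127))
                            ~~~~~~^^^^^^^^^^^^^^^^^^^^^^^^^^^^^
  File "h.py", line 53, in keyfit
    D=np.linalg.norm(W[:,None]-C[None],axis=2);j=D.argmin(1);ok=D.min(1)<.013
                     ~~~~~~~~~^~~~~~~~
ValueError: operands could not be broadcast together with shapes (12,1,2) (1,0)
```

Unmoved. Press TARE, then lift and end above the keypad.

Request:
jog_arm:
  targets:
    - [0, [0, 1.4, 0.09], 0]
    - [0, [0, 2.1, 0.09], 0]
    - [0, [0, 2.1, 0.09], 0]
    - [0, [0, 2.1, 0.09], 0]
    - [0, [0, 2.1, 0.09], 0]

```text
time_s: 4.05
ee_pos: [0.5763, -0.0044, 0.072]
eef_rot: [-1.57, -0.0, 0.131]
force: [-6.9, 2.6, 19.2]
grip_width: 0.0004
```

Request:
jog_arm:
  targets:
    - [0, [0, -2, 0], 0]
    - [0, [0, -7, 0], 0]
    - [0, [0, -10, 0], 0]
    - [0, [0, -10, 0], 0]

```text
time_s: 4.45
ee_pos: [0.5776, -0.0048, 0.1746]
eef_rot: [-1.572, -0.006, 0.131]
force: [0.6, -0.2, -0.3]
grip_width: 0.0002
```

```bash
python3 -c "
from h import *
a=np.radians(-4.6)
go(.441,-.097,.12,a-np.pi/2)
go(.441,-.097,.12,a+np.pi/2)"
```

```text
pose [ 0.5776 -0.0048  0.1746] yaw 0.1307 shift [-14.77   5.39  -7.35] turn 1.7818 j6 -0.2 F [ 0.6 -0.2 -0.3] w 0.0002 t 4.5
pose [ 0.5776 -0.0048  0.1746] yaw 0.1307 shift [-14.77   5.39  -7.35] turn -1.3598 j6 -0.2 F [ 0.6 -0.2 -0.3] w 0.0002 t 4.5
```

TARE went down (19 N). Now to carton A.

Request:
jog_arm:
  targets:
    - [9.4, [-14.8, 0, -7.3], -1.36]
    - [9.4, [-14.8, 0, -7.3], -1.36]
    - [9.4, [-14.8, 0, -7.3], -1.36]
    - [9.4, [-14.8, 0, -7.3], -1.36]
    - [9.4, [-14.8, 0, -7.3], -1.36]
    - [9.4, [-14.8, 0, -7.3], -1.36]
    - [9.4, [-14.8, 0, -7.3], -1.36]
    - [9.4, [-14.8, 0, -7.3], -1.36]
    - [9.4, [-14.8, 0, -7.3], -1.36]
    - [9.4, [-14.8, 0, -7.3], -1.36]

```text
time_s: 5.45
ee_pos: [0.4385, -0.0964, 0.1698]
eef_rot: [-1.569, -0.0, 1.493]
force: [1.1, 1.0, 0.5]
grip_width: 0.0772
```

Run:
```python
from h import *
img,K,c2w,rz=cam('wrist');cv2.imwrite('pics/w1.png',img[...,::-1])
for b in blobs(brown(img),K,c2w,.03): print(np.round(b[0]),b[1])
a=np.radians(-4.6)
go(.441,-.097,.022,a+np.pi/2)
```

```text
[537. 396.] [700.  143.6 131.1  10.2  85.6]
[154. 342.] [ 593.  -286.4   89.1   28.3  -18.9]
[480. 342.] [620.7  68.5  89.8  31.2   9.9]
[245. 303.] [ 550.4 -178.9   64.5   22.4  -27.9]
[316. 191.] [439.2 -96.3 118.3  69.   -4.5]
pose [ 0.4385 -0.0964  0.1699] yaw 1.4892 shift [-0.04 14.79 -0.28] turn -0.0013 j6 -1.79 F [0.3 0.4 0. ] w 0.081 t 5.5
```

View pics/w1.png

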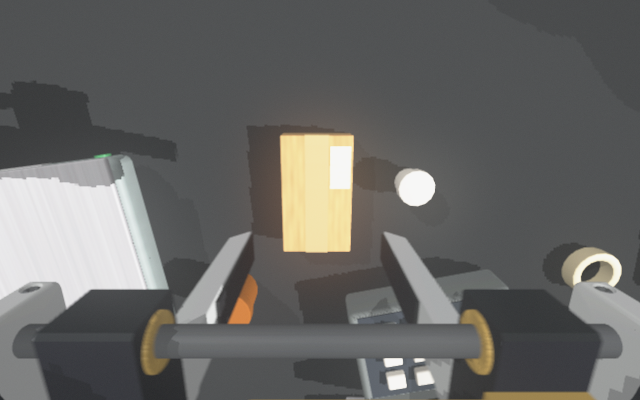

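The wrist view has the carton centred between the fingers at (316,191), with the pot clear at (415,187). Descend and grip.

Request:
jog_arm:
  targets:
    - [9.4, [0, 5, -0.12], 0]
    - [9.4, [0, 10, -0.12], 0]
    - [9.4, [0, 14, -0.12], 0]
    - [9.4, [0, 14.8, -0.12], 0]
    - [9.4, [0, 14.8, -0.12], 0]
    - [6, [0, 14.8, -0.12], 0]
    - [6, [0, 14.8, -0.12], 0]
    - [6, [0, 14.8, -0.12], 0]
    - [6, [0, 14.8, -0.12], 0]
    - [6, [0, 14.8, -0.12], 0]
  grip_force: 25

```text
time_s: 6.5
ee_pos: [0.4406, -0.0971, 0.0241]
eef_rot: [-1.572, 0.0, 1.49]
force: [-1.8, 0.6, 8.4]
grip_width: 0.0679
```

Run:
```python
from h import *
a=np.radians(2.8)
go(.4856,-.3456,.15,a+np.pi/2)
```

```text
pose [ 0.4406 -0.0971  0.0241] yaw 1.4899 shift [-24.41 -12.58  -6.51] turn -0.1298 j6 -1.79 F [-1.8  0.6  8.4] w 0.0679 t 6.5
```

Request:
jog_arm:
  targets:
    - [6, [0, -3, 0], 0]
    - [6, [0, -8, 0], 0]
    - [6, [0, -13, 0], 0]
    - [6, [-5, -16, -1.5], -0.03]
    - [6, [-10, -18, -3], -0.06]
    - [6, [-15, -18, -4.5], -0.09]
    - [6, [-20, -18, -5.5], -0.13]
    - [6, [-24.6, -18, -6.5], -0.13]
    - [6, [-24.6, -18, -6.5], -0.13]
    - [6, [-24.6, -18, -6.5], -0.13]

```text
time_s: 7.5
ee_pos: [0.4845, -0.3492, 0.2025]
eef_rot: [-1.57, -0.0, 1.617]
force: [0.2, 0.3, -1.5]
grip_width: 0.0676
```

```bash
python3 - <<'E'
from h import *
go(.4856,-.349,.1,np.radians(92.8))
for n in ('wrist','top'):
    img,K,c2w,rz=cam(n);cv2.imwrite(f'pics/{n}2.png',img[...,::-1]);np.savez(f'{n}2.npz',img=img,K=K,c2w=c2w,rz=rz)
E
python3 -c "
import cv2,numpy as np
a=cv2.imread('pics/wrist2.png');b=cv2.imread('pics/top2.png')
cv2.imwrite('pics/v2.png',np.vstack([a[:,:640],b[100:300]]))"
```

```text
pose [ 0.4845 -0.3492  0.2025] yaw 1.6173 shift [ 1.000e-02  1.025e+01 -1.200e-01] turn -0.0023 j6 -2.3 F [ 0.2  0.3 -1.5] w 0.0676 t 7.5
```

View pics/v2.png

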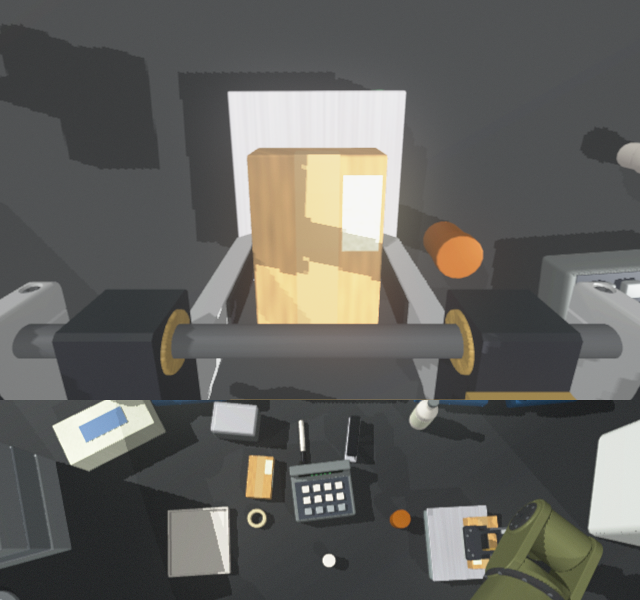

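Run:
```python
from h import *
w=np.load('wrist2.npz')
P=pix2plane(w['K'],w['c2w'],[(229.5,92),(404.5,92),(235.5,200),(399.5,200)],.056);print((P*1000).round(1))
near=(P[0]+P[1])/2;d=P[1]-P[0];print('width',np.linalg.norm(d)*1000,'ang',np.degrees(np.arctan2(d[1],d[0])))
sx=P[2]-P[0];print('sideang',np.degrees(np.arctan2(*(P[2]-P[0])[1::-1])),np.degrees(np.arctan2(*(P[3]-P[1])[1::-1])))
print('centre',near+.096*np.array([-(-d[1]),0,0])*0+.096*np.array([d[1],-d[0],0])/np.linalg.norm(d))
t=np.load('top0.npz');K=t['camera_matrix'];c2w=np.linalg.inv(t['world_to_cam'])
Q=pix2plane(K,c2w,[(426.8,208.7),(486.8,205.3),(494,277.6),(431.5,280.6)],.056);print((Q*1000).round(1),Q.mean(0))
# brightness profile over rows for pan's true edges in top image
g=cv2.cvtColor(t['img'],cv2.COLOR_RGB2GRAY);print(g[243,420:440],g[243,485:500]);print(t['img'][243,420:436].tolist())
```

```text
[[ 394.3 -431.5   56. ]
 [ 387.  -273.8   56. ]
 [ 495.5 -428.4   56. ]
 [ 488.1 -266.5   56. ]]
width 157.87159230997824 ang 92.63664482502176
sideang 1.7393612421490805 4.096731195619077
centre [ 0.4865239  -0.34819451  0.056     ]
[[ 575.  -266.    56. ]
 [ 584.  -428.6   56. ]
 [ 393.5 -435.3   56. ]
 [ 386.4 -270.5   56. ]] [ 0.48470395 -0.35010554  0.056     ]
[ 58  57  57  56  57  68 102 136 150 167 200 188 186 187 185 185 188 189
 192 193] [187 190 189 191 183 136  59  43  43  44  45  45  46  45  42]
[[58, 57, 60], [57, 57, 57], [58, 57, 58], [56, 56, 59], [56, 57, 58], [66, 69, 68], [97, 105, 103], [128, 140, 139], [142, 154, 153], [161, 169, 169], [199, 200, 202], [187, 187, 192], [185, 186, 189], [187, 187, 190], [185, 185, 189], [184, 185, 187]]
```

The carton hangs level in the grip. The pan centre is about (0.4856, -0.349) with yaw 2.8°, and the tool is already over it. Lowering.

Request:
jog_arm:
  targets:
    - [6, [0, 5, -0.13], 0]
    - [6, [0, 9, -0.13], 0]
    - [6, [0, 11, -0.13], 0]
    - [6, [0, 11.8, -0.13], 0]
    - [6, [0, 12.2, -0.13], 0]
    - [6, [0, 12.2, -0.13], 0]
    - [6, [0, 12.2, -0.13], 0]

```text
time_s: 8.3
ee_pos: [0.4869, -0.3475, 0.0826]
eef_rot: [-1.572, 0.001, 1.62]
force: [-0.2, -0.6, -1.5]
grip_width: 0.0678
```

Run:
```python
from h import *
go(.4862,-.349,.080,np.radians(92.8))
```

```text
pose [ 0.4869 -0.3475  0.0826] yaw 1.6202 shift [-0.15  0.26  0.07] turn 0.0005 j6 -2.3 F [-0.2 -0.6 -1.5] w 0.0678 t 8.3
```

Request:
jog_arm:
  targets:
    - [6, [-0.12, 0.15, 0.05], 0]
    - [6, [-0.12, 0.2, 0.05], 0]
    - [6, [-0.12, 0.2, 0.05], 0]

```text
time_s: 8.6
ee_pos: [0.4861, -0.3489, 0.0801]
eef_rot: [-1.572, 0.001, 1.62]
force: [-1.1, 0.7, 4.6]
grip_width: 0.0677
```

Contact (the force rose by about 6 N). Release and lift.

Request:
jog_arm:
  targets:
    - [9.4, [0, 0, 0], 0]
    - [9.4, [0, 0, 0], 0]
    - [9.4, [0, 0, 0], 0]
    - [9.4, [0, 0, 0], 0]
    - [9.4, [0, -3, 0], 0]
    - [9.4, [0, -8, 0], 0]
    - [9.4, [0, -13, 0], 0]
    - [9.4, [0, -14, 0], 0]
    - [9.4, [0, -14, 0], 0]

```text
time_s: 9.5
ee_pos: [0.4863, -0.3489, 0.2209]
eef_rot: [-1.573, 0.002, 1.62]
force: [0.2, 0.5, -1.5]
grip_width: 0.0937
```

Run:
```python
from h import *
img,K,c2w,rz=cam('wrist')
for b in blobs(brown(img),K,c2w,.086,1000): print(np.round(b[0]),b[1])
go(.668,.187,.21,np.radians(86.4))
```

```text
[117. 342.] [ 663.5 -555.3   91.3   34.1  -14.6]
[517. 342.] [ 641.3 -126.2   91.6   34.1   20.2]
[447. 240.] [ 524.5 -216.9   64.5   40.1   43.4]
[313. 192.] [ 483.5 -348.2  115.9   66.9    2.9]
pose [ 0.4858 -0.3484  0.2187] yaw 1.6200 shift [ 52.58   0.87 -20.83] turn 0.1120 j6 -2.3 F [-0.2  0.2 -0.5] w 0.094 t 9.6
```

Request:
jog_arm:
  targets:
    - [9.4, [26, 0.5, -10], 0.05]
    - [9.4, [26, 0.5, -10], 0.05]
    - [9.4, [26, 0.5, -10], 0.05]
    - [9.4, [26, 0.5, -10], 0.05]
    - [9.4, [26, 0.5, -10], 0.05]
    - [9.4, [52.6, 0.9, -20.8], 0.11]
    - [9.4, [52.6, 0.9, -20.8], 0.11]
    - [9.4, [52.6, 0.9, -20.8], 0.11]
    - [9.4, [52.6, 0.9, -20.8], 0.11]
    - [9.4, [52.6, 0.9, -20.8], 0.11]

```text
time_s: 10.55
ee_pos: [0.6459, 0.127, 0.2083]
eef_rot: [-1.567, 0.001, 1.51]
force: [0.7, -0.3, -0.1]
grip_width: 0.0939
```

Run:
```python
from h import *
go(.668,.187,.18,np.radians(86.4))
```

```text
pose [0.6459 0.127  0.2083] yaw 1.5100 shift [ 6.13  2.82 -1.85] turn 0.0020 j6 -1.37 F [ 0.7 -0.3 -0.1] w 0.0939 t 10.6
```

Request:
jog_arm:
  targets:
    - [9.4, [6.1, 2.8, -1.85], 0]
    - [9.4, [6.1, 2.8, -1.85], 0]
    - [9.4, [6.1, 2.8, -1.85], 0]
    - [9.4, [6.1, 2.8, -1.85], 0]

```text
time_s: 10.95
ee_pos: [0.6678, 0.1843, 0.1811]
eef_rot: [-1.568, 0.001, 1.51]
force: [-0.1, 0.8, 0.3]
grip_width: 0.0939
```

Run:
```python
from h import *
img,K,c2w,rz=cam('wrist');cv2.imwrite('pics/w3.png',img[...,::-1])
for b in blobs(brown(img),K,c2w,.03,800): print(np.round(b[0]),b[1])
try: keyfit(img,K,c2w,(.6258,.016,.127))
except Exception as e: print(e)
go(.669,.187,.022,np.radians(86.4))
```

```text
[517. 343.] [859.2 399.4  95.   35.6  13.8]
[117. 342.] [832.2 -51.9  95.4  35.9 -20.8]
[322. 187.] [667.5 189.7 117.9  68.9  -3.7]
keypad 0.6255 0.0173 yaw 0.1212 n 10 res mm [0.8 0.4 0.6 1.  0.1 0.5 1.1 1.1 0.4 0.5]
pose [0.6681 0.1837 0.1822] yaw 1.5093 shift [ 0.34 16.02 -0.09] turn 0.0014 j6 -1.29 F [0.5 0.5 0.5] w 0.0939 t 11.0
```

View pics/w3.png

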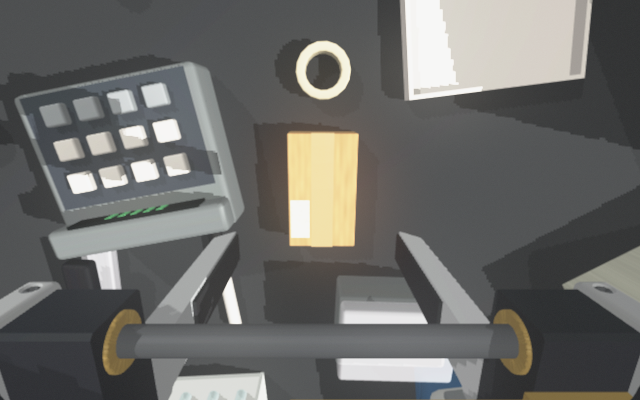

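The carton is centred at (322,187), with the tape roll and keypad clear of the fingers. Descend.

Request:
jog_arm:
  targets:
    - [9.4, [0.45, 5, -0.05], 0]
    - [9.4, [0.45, 10, -0.05], 0]
    - [9.4, [0.45, 15, -0.05], 0]
    - [9.4, [0.45, 15.9, -0.05], 0]
    - [9.4, [0.45, 15.9, -0.05], 0]
    - [6, [0.45, 15.9, -0.05], 0]
    - [6, [0.45, 15.9, -0.05], 0]
    - [6, [0.45, 15.9, -0.05], 0]
    - [6, [0.45, 15.9, -0.05], 0]
    - [6, [0.45, 15.9, -0.05], 0]
  grip_force: 25

```text
time_s: 12.0
ee_pos: [0.6695, 0.1893, 0.0252]
eef_rot: [-1.572, -0.0, 1.51]
force: [-0.8, -2.0, 6.5]
grip_width: 0.0678
```

Request:
jog_arm:
  targets:
    - [6, [0, -3, 0], 0]
    - [6, [0, -8, 0], 0]
    - [6, [0, -13, 0], 0]
    - [6, [0, -18, 0], 0]
    - [6, [0, -18, 0], 0]
    - [6, [0, -18, 0], 0]

```text
time_s: 12.6
ee_pos: [0.6692, 0.1893, 0.2046]
eef_rot: [-1.572, -0.0, 1.51]
force: [-0.7, 0.1, -2.5]
grip_width: 0.0681
```

Run:
```python
from h import *
go(.4855,-.3488,.2,np.radians(92.9))
```

```text
pose [0.6692 0.1893 0.2046] yaw 1.5101 shift [-54.82   0.42  15.07] turn -0.1113 j6 -1.29 F [-0.7  0.1 -2.5] w 0.0681 t 12.6
```

Request:
jog_arm:
  targets:
    - [6, [-27.4, 0.2, 7.5], -0.05]
    - [6, [-27.4, 0.2, 7.5], -0.05]
    - [6, [-27.4, 0.2, 7.5], -0.05]
    - [6, [-27.4, 0.2, 7.5], -0.05]
    - [6, [-27.4, 0.2, 7.5], -0.05]
    - [6, [-54.8, 0.2, 15], -0.11]
    - [6, [-54.8, 0.2, 15], -0.11]
    - [6, [-54.8, 0.2, 15], -0.11]
    - [6, [-54.8, 0.2, 15], -0.11]
    - [6, [-54.8, 0.2, 15], -0.11]

```text
time_s: 13.6
ee_pos: [0.5064, -0.2855, 0.2]
eef_rot: [-1.568, -0.002, 1.62]
force: [0.2, -0.2, -0.9]
grip_width: 0.0677
```

Run:
```python
from h import *
go(.486,-.3488,.15,np.radians(92.9))
```

```text
pose [ 0.5064 -0.2855  0.2   ] yaw 1.6200 shift [-6.24  4.99  2.34] turn -0.0014 j6 -2.2 F [ 0.2 -0.2 -0.9] w 0.0677 t 13.6
```

Request:
jog_arm:
  targets:
    - [6, [-4, 0, 1.3], 0]
    - [6, [-6.2, 0, 2.3], 0]
    - [6, [-6.2, 2, 2.3], 0]
    - [6, [-6.2, 5, 2.3], 0]
    - [6, [-6.2, 5, 2.3], 0]
    - [6, [-6.2, 5, 2.3], 0]

```text
time_s: 14.2
ee_pos: [0.4878, -0.3467, 0.1513]
eef_rot: [-1.569, -0.002, 1.62]
force: [0.4, -0.1, -1.0]
grip_width: 0.068
```

Run:
```python
from h import *
go(.486,-.3488,.112,np.radians(92.9))
img,K,c2w,rz=cam('wrist');cv2.imwrite('pics/w4.png',img[...,::-1])
```

```text
pose [ 0.4878 -0.3467  0.1513] yaw 1.6202 shift [-0.2   3.93  0.18] turn -0.0012 j6 -2.3 F [ 0.4 -0.1 -1. ] w 0.068 t 14.2
```

View pics/w4.png

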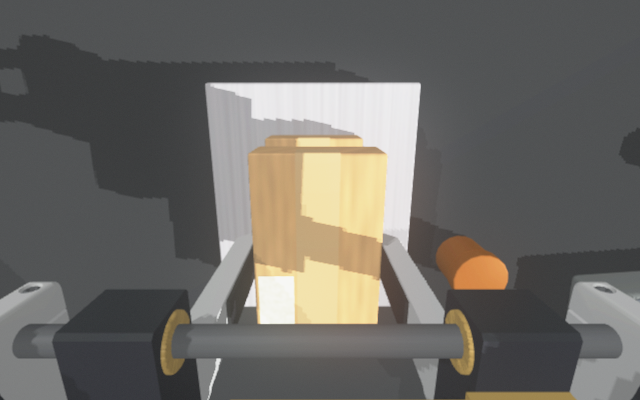

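The held carton (near edge at row 150) hangs square over the first (edge at row 137). Lower it.

Request:
jog_arm:
  targets:
    - [6, [-0.2, 2, 0.18], 0]
    - [6, [-0.2, 3.2, 0.18], 0]
    - [6, [-0.2, 3.8, 0.18], 0]
    - [6, [-0.2, 3.8, 0.18], 0]
    - [6, [-0.2, 3.8, 0.18], 0]

```text
time_s: 14.75
ee_pos: [0.4867, -0.3493, 0.1148]
eef_rot: [-1.571, 0.001, 1.62]
force: [0.3, -0.1, -1.6]
grip_width: 0.0676
```

Run:
```python
from h import *
go(.486,-.3488,.111,np.radians(92.9))
```

```text
pose [ 0.4867 -0.3493  0.1148] yaw 1.6201 shift [0.06 0.38 0.07] turn -0.0013 j6 -2.3 F [ 0.3 -0.1 -1.6] w 0.0676 t 14.8
```

Request:
jog_arm:
  targets:
    - [6, [0.06, 0.2, 0.07], 0]
    - [6, [0.06, 0.3, 0.07], 0]
    - [6, [0.06, 0.35, 0.07], 0]
    - [6, [0.06, 0.35, 0.07], 0]

```text
time_s: 15.15
ee_pos: [0.4858, -0.3487, 0.1113]
eef_rot: [-1.571, 0.0, 1.62]
force: [-2.3, 2.4, 4.2]
grip_width: 0.0678
```

Seated. Release, rise and look.

Request:
jog_arm:
  targets:
    - [9.4, [0, 0, 0], 0]
    - [9.4, [0, 0, 0], 0]
    - [9.4, [0, 0, 0], 0]
    - [9.4, [0, 0, 0], 0]
    - [9.4, [0, -3, 0], 0]
    - [9.4, [0, -8, 0], 0]
    - [9.4, [0, -12, 0], 0]
    - [9.4, [0, -12, 0], 0]

```text
time_s: 15.95
ee_pos: [0.487, -0.3497, 0.2367]
eef_rot: [-1.578, 0.006, 1.62]
force: [0.4, 0.3, 0.4]
grip_width: 0.094
```

Run:
```python
from h import *
img,K,c2w,rz=cam('wrist');cv2.imwrite('pics/w5.png',img[...,::-1])
for b in blobs(brown(img),K,c2w,.116,1500): print(np.round(b[0]),b[1])
img,K,c2w,rz=cam('top')
try: keyfit(img,K,c2w,(.6258,.016,.127))
except Exception as e: print(e)
go(.60,-.05,.18,.127)
```

```text
[443. 235.] [ 515.1 -230.3   57.9   38.3   48.2]
[319. 189.] [ 482.3 -348.   116.4   66.8    2.7]
keypad 0.6265 0.0148 yaw 0.1233 n 12 res mm [0.6 0.4 0.5 0.8 0.8 0.3 0.3 0.7 0.3 0.3 1.2 0.4]
pose [ 0.4858 -0.3488  0.2309] yaw 1.6200 shift [ 29.28   5.08 -12.87] turn 1.4930 j6 -2.3 F [-0.4 -0.3 -1.1] w 0.0938 t 16.1
```

View pics/w5.png

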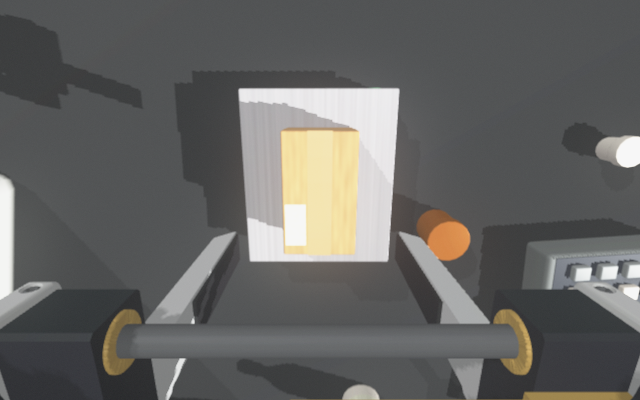

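The column is square: the top carton at (319,189) sits within about 2 mm of the bottom one. The keypad hasn't moved. Now to the keypad.

Request:
jog_arm:
  targets:
    - [0, [29.3, 5, -12.9], 1.49]
    - [0, [29.3, 5, -12.9], 1.49]
    - [0, [29.3, 5, -12.9], 1.49]
    - [0, [29.3, 5, -12.9], 1.49]
    - [0, [29.3, 5, -12.9], 1.49]
    - [0, [29.3, 5, -12.9], 1.49]
    - [0, [29.3, 5, -12.9], 1.49]
    - [0, [29.3, 5, -12.9], 1.49]
    - [0, [29.3, 5, -12.9], 1.49]
    - [0, [29.3, 5, -12.9], 1.49]

```text
time_s: 17.05
ee_pos: [0.5995, -0.0491, 0.1785]
eef_rot: [-1.57, 0.003, 0.168]
force: [-0.0, -0.5, 0.7]
grip_width: 0.0172
```

Run:
```python
from h import *
o=ctrl.get_obs()
img,K,c2w,rz=cam('wrist');p=keyfit(img,K,c2w,(.6258,.016,.127))
p=(.6258,.016,.125)
for k in ('7','2','print'): a=keypos(p,k);print(k,np.round(a,4));go(*a,.092,.127)
```

```text
keypad 0.6269 0.016 yaw 0.1055 n 12 res mm [0.5 0.5 0.4 0.5 0.5 0.1 0.3 0.4 0.3 0.3 0.4 0.4]
7 [ 0.6058 -0.0016]
pose [ 0.5995 -0.0494  0.1786] yaw 0.1574 shift [1.4  8.66 4.61] turn 0.0304 j6 -0.3 F [-1.1  0.1  0.1] w 0.0135 t 17.1
2 [0.6319 0.0319]
pose [ 0.5995 -0.0494  0.1786] yaw 0.1574 shift [4.5  8.65 7.51] turn 0.0304 j6 -0.3 F [-1.1  0.1  0.1] w 0.0135 t 17.1
print [ 0.5798 -0.0351]
pose [ 0.5995 -0.0494  0.1786] yaw 0.1574 shift [-1.69  8.67  1.71] turn 0.0304 j6 -0.3 F [-1.1  0.1  0.1] w 0.0135 t 17.1
```

Request:
jog_arm:
  targets:
    - [0, [1.4, 4, 4.6], 0.03]
    - [0, [1.4, 6, 4.6], 0.03]
    - [0, [1.4, 6, 4.6], 0.03]
    - [0, [1.4, 8.6, 4.6], 0.03]
    - [0, [1.4, 8.6, 4.6], 0.03]
    - [0, [1.4, 8.6, 4.6], 0.03]

```text
time_s: 17.7
ee_pos: [0.6061, -0.0026, 0.0955]
eef_rot: [-1.571, 0.0, 0.144]
force: [0.5, 0.5, 0.1]
grip_width: 0.0007
```

Run:
```python
from h import *
img,K,c2w,rz=cam('wrist');keyfit(img,K,c2w,(.6258,.016,.127))
go(.6058,-.0016,.0715,.127)
```

```text
keypad 0.6258 0.017 yaw 0.1208 n 9 res mm [0.6 0.3 0.6 0.8 0.2 0.6 0.2 0.6 1. ]
pose [ 0.6065 -0.0026  0.0961] yaw 0.1432 shift [-0.05  2.46  0.11] turn 0.0162 j6 -0.21 F [ 0.7 -0.8  0.1] w 0.0005 t 17.8
```

Request:
jog_arm:
  targets:
    - [0, [-0.05, 1.8, 0.1], 0.01]
    - [0, [-0.05, 2.45, 0.1], 0.01]
    - [0, [-0.05, 2.45, 0.1], 0.01]
    - [0, [-0.05, 2.45, 0.1], 0.01]
    - [0, [-0.05, 2.45, 0.1], 0.01]

```text
time_s: 18.25
ee_pos: [0.6059, -0.0014, 0.0722]
eef_rot: [-1.571, -0.002, 0.134]
force: [-3.5, -1.1, 9.0]
grip_width: 0.0004
```

Request:
jog_arm:
  targets:
    - [0, [0, -1.5, 0], 0]
    - [0, [0, -2.2, 0], 0]
    - [0, [1.5, -2.2, 1.5], 0]
    - [0, [3.0, -2.2, 3.0], 0]
    - [0, [3.0, -2.2, 3.0], 0]
    - [0, [3.0, -2.2, 3.0], 0]

```text
time_s: 18.85
ee_pos: [0.631, 0.0326, 0.0925]
eef_rot: [-1.571, -0.0, 0.134]
force: [-0.4, -0.2, 1.1]
grip_width: 0.0007
```

Run:
```python
from h import *
img,K,c2w,rz=cam('wrist');keyfit(img,K,c2w,(.6258,.016,.127))
go(.6319,.0319,.0715,.127)
```

```text
keypad 0.626 0.0174 yaw 0.1213 n 6 res mm [0.5 0.3 0.1 0.4 0.2 0.9]
pose [0.6308 0.0323 0.0924] yaw 0.1332 shift [ 0.1   2.09 -0.05] turn 0.0062 j6 -0.14 F [-0.3 -0.5  0.9] w 0.0005 t 18.9
```

Request:
jog_arm:
  targets:
    - [0, [0.1, 1.4, 0], 0.005]
    - [0, [0.1, 2.1, 0], 0.005]
    - [0, [0.1, 2.1, 0], 0.005]
    - [0, [0.1, 2.1, 0], 0.005]
    - [0, [0.1, 2.1, 0], 0.005]

```text
time_s: 19.4
ee_pos: [0.6321, 0.0322, 0.0721]
eef_rot: [-1.571, -0.0, 0.127]
force: [-5.9, -0.1, 15.8]
grip_width: 0.0003
```

Request:
jog_arm:
  targets:
    - [0, [0, -1.5, 0], 0]
    - [0, [0, -2.2, 0], 0]
    - [0, [-3, -2.2, -3], 0]
    - [0, [-6, -2.2, -6], 0]
    - [0, [-6, -2.2, -6], 0]
    - [0, [-6, -2.2, -6], 0]

```text
time_s: 20.0
ee_pos: [0.5801, -0.035, 0.0933]
eef_rot: [-1.571, -0.0, 0.126]
force: [0.5, 0.2, -0.2]
grip_width: 0.0004
```

Run:
```python
from h import *
img,K,c2w,rz=cam('wrist');keyfit(img,K,c2w,(.6258,.016,.127))
go(.5798,-.0351,.0715,.127)
```

```text
keypad 0.6254 0.0169 yaw 0.1226 n 11 res mm [0.7 0.6 0.2 0.8 0.6 0.2 0.4 0.9 0.7 0.6 0.4]
pose [ 0.5805 -0.0343  0.0933] yaw 0.1275 shift [-0.08  2.18 -0.07] turn 0.0005 j6 -0.25 F [ 0.8 -0.7  0.2] w 0.0007 t 20.1
```

Request:
jog_arm:
  targets:
    - [0, [0, 1.5, 0], 0]
    - [0, [0, 2.15, 0], 0]
    - [0, [0, 2.15, 0], 0]
    - [0, [0, 2.15, 0], 0]
    - [0, [0, 2.15, 0], 0]

```text
time_s: 20.55
ee_pos: [0.5806, -0.0337, 0.072]
eef_rot: [-1.571, -0.0, 0.129]
force: [-5.7, 1.3, 17.2]
grip_width: 0.0006
```

Request:
jog_arm:
  targets:
    - [0, [0, -2, 0], 0]
    - [0, [0, -7, 0], 0]
    - [0, [0, -12, 0], 0]
    - [0, [0, -16, 0], 0]
    - [0, [0, -16, 0], 0]

```text
time_s: 21.05
ee_pos: [0.5821, -0.0339, 0.2364]
eef_rot: [-1.573, -0.008, 0.129]
force: [-0.2, -0.6, -0.8]
grip_width: 0.0002
```

Run:
```python
from h import *
go(.4855,-.3488,.235,1.62)
# tray measure from top0
t=np.load('top0.npz');K=t['camera_matrix'];c2w=np.linalg.inv(t['world_to_cam'])
print('tray outer corners:')
Q=pix2plane(K,c2w,[(167.5,209.5),(228.7,206.5),(230.5,274.3),(168,277)],.018)*1000;print(Q.round(1),Q.mean(0))
```

```text
pose [ 0.5821 -0.0339  0.2364] yaw 0.1290 shift [-13.63   0.09 -29.98] turn -1.4910 j6 -0.25 F [-0.2 -0.6 -0.8] w 0.0002 t 21.1
tray outer corners:
[[577.4 439.8  18. ]
 [585.6 272.2  18. ]
 [401.9 261.4  18. ]
 [395.4 428.4  18. ]] [490.08183908 350.45606052  18.        ]
```

Request:
jog_arm:
  targets:
    - [9.4, [-13.6, 0, -30], -1.49]
    - [9.4, [-13.6, 0, -30], -1.49]
    - [9.4, [-13.6, 0, -30], -1.49]
    - [9.4, [-13.6, 0, -30], -1.49]
    - [9.4, [-13.6, 0, -30], -1.49]
    - [9.4, [-13.6, 0, -30], -1.49]
    - [9.4, [-13.6, 0, -30], -1.49]
    - [9.4, [-13.6, 0, -30], -1.49]
    - [9.4, [-13.6, 0, -30], -1.49]
    - [9.4, [-13.6, 0, -30], -1.49]

```text
time_s: 22.05
ee_pos: [0.4837, -0.3493, 0.2295]
eef_rot: [-1.569, -0.002, 1.563]
force: [0.6, -0.6, -0.2]
grip_width: 0.0767
```

Run:
```python
from h import *
go(.4845,-.3488,.109,1.62)
```

```text
pose [ 0.4837 -0.3493  0.2295] yaw 1.5635 shift [ 0.03 12.05 -0.1 ] turn -0.0565 j6 -2.25 F [ 0.6 -0.6 -0.2] w 0.0767 t 22.1
```

Request:
jog_arm:
  targets:
    - [9.4, [0.03, 4, -0.1], -0.05]
    - [9.4, [0.03, 7, -0.1], -0.05]
    - [9.4, [0.03, 7, -0.1], -0.05]
    - [9.4, [0.03, 7, -0.1], -0.05]

```text
time_s: 22.45
ee_pos: [0.485, -0.3488, 0.1614]
eef_rot: [-1.57, -0.001, 1.608]
force: [-0.6, -0.5, 0.9]
grip_width: 0.094
```

Run:
```python
from h import *
go(.4845,-.3488,.110,1.62)
```

```text
pose [ 0.485  -0.3488  0.1614] yaw 1.6077 shift [-0.    5.14  0.04] turn -0.0123 j6 -2.29 F [-0.6 -0.5  0.9] w 0.094 t 22.4
```

Request:
jog_arm:
  targets:
    - [9.4, [0, 3, 0.02], -0.01]
    - [9.4, [0, 5.0, 0.02], -0.01]
    - [9.4, [0, 5.0, 0.02], -0.01]
    - [9.4, [0, 5.0, 0.02], -0.01]
    - [6, [0, 5.0, 0.02], -0.01]
    - [6, [0, 5.0, 0.02], -0.01]
    - [6, [0, 5.0, 0.02], -0.01]
    - [6, [0, 5.0, 0.02], -0.01]
    - [6, [0, 5.0, 0.02], -0.01]
  grip_force: 25

```text
time_s: 23.35
ee_pos: [0.4847, -0.3491, 0.1122]
eef_rot: [-1.571, 0.0, 1.617]
force: [-1.5, 1.2, 4.8]
grip_width: 0.0676
```

Request:
jog_arm:
  targets:
    - [6, [0, -2, 0], 0]
    - [6, [0, -5, 0], 0]
    - [6, [0, -9, 0], 0]
    - [6, [0, -9, 0], 0]
    - [6, [0, -9, 0], 0]

```text
time_s: 23.85
ee_pos: [0.4845, -0.349, 0.2017]
eef_rot: [-1.571, 0.0, 1.617]
force: [-0.9, -0.7, -2.6]
grip_width: 0.0679
```

Run:
```python
from h import *
go(.491,.350,.2,np.radians(93.3))
```

```text
pose [ 0.4845 -0.349   0.2017] yaw 1.6174 shift [69.79  0.14 -3.91] turn -0.0110 j6 -2.3 F [-0.9 -0.7 -2.6] w 0.0679 t 23.9
```

Request:
jog_arm:
  targets:
    - [6, [35, 0, -2], 0]
    - [6, [35, 0, -2], 0]
    - [6, [35, 0, -2], 0]
    - [6, [35, 0, -2], 0]
    - [6, [35, 0, -2], 0]
    - [6, [35, 0, -2], 0]
    - [6, [35, 0, -2], 0]
    - [6, [69.8, 0, -3.9], -0.01]
    - [6, [69.8, 0, -3.9], -0.01]
    - [6, [69.8, 0, -3.9], -0.01]

```text
time_s: 24.85
ee_pos: [0.4883, 0.1529, 0.2001]
eef_rot: [-1.568, 0.0, 1.627]
force: [1.5, 1.0, -1.8]
grip_width: 0.068
```

Run:
```python
from h import *
go(.491,.350,.2,np.radians(93.3))
```

```text
pose [0.4883 0.1529 0.2001] yaw 1.6274 shift [ 1.967e+01 -1.000e-02 -1.380e+00] turn -0.0010 j6 -1.4 F [ 1.5  1.  -1.8] w 0.068 t 24.9
```

Request:
jog_arm:
  targets:
    - [6, [19.7, 0, -1.4], 0]
    - [6, [19.7, 0, -1.4], 0]
    - [6, [19.7, 0, -1.4], 0]
    - [6, [19.7, 0, -1.4], 0]
    - [6, [19.7, 0, -1.4], 0]
    - [6, [19.7, 0, -1.4], 0]
    - [6, [19.7, 0, -1.4], 0]

```text
time_s: 25.55
ee_pos: [0.4921, 0.3474, 0.2006]
eef_rot: [-1.569, 0.001, 1.627]
force: [-0.3, 0.7, -0.9]
grip_width: 0.0679
```

Run:
```python
from h import *
go(.491,.350,.1,np.radians(93.3))
img,K,c2w,rz=cam('wrist');cv2.imwrite('pics/w6.png',img[...,::-1]);np.savez('w6.npz',img=img,K=K,c2w=c2w,rz=rz)
```

```text
pose [0.4921 0.3474 0.2006] yaw 1.6267 shift [ 0.28 10.06  0.08] turn -0.0017 j6 -1.07 F [-0.3  0.7 -0.9] w 0.0679 t 25.6
```

View pics/w6.png

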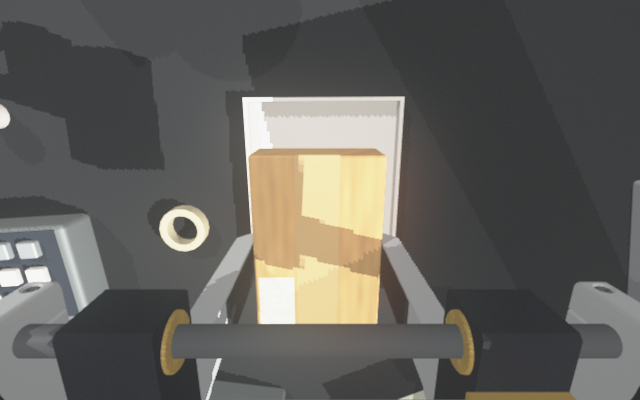

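Run:
```python
from h import *
w=np.load('w6.npz')
P=pix2plane(w['K'],w['c2w'],[(243,97),(404.5,97),(397,237)],.018)[:,:2];print((P*1000).round(1))
d=(P[1]-P[0]);print(np.linalg.norm(d)*1000,np.degrees(np.arctan2(d[1],d[0])))
s=P[2]-P[1];print(np.degrees(np.arctan2(s[1],s[0])))
d/=np.linalg.norm(d);print((P[0]+P[1])/2+.090*np.array([d[1],-d[0]]))
```

```text
[[405.4 268.1]
 [396.4 431.4]
 [548.2 442.5]]
163.4790185927811 93.16808664648387
4.191333257360006
[0.49074102 0.35472764]
```

The view shows the tray's near corners at (243,97) and (404,97). Its centre is about (0.491, 0.353) with yaw 3.3°. The carton still hangs square.

Request:
jog_arm:
  targets:
    - [6, [0.6, 5, 0.1], 0]
    - [6, [0.6, 10, 0.1], 0]
    - [6, [0.6, 14, 0.1], 0]
    - [6, [0.6, 16, 0.1], 0]
    - [6, [0.6, 16.5, 0.1], 0]
    - [6, [0.6, 16.5, 0.1], 0]
    - [6, [0.6, 16.5, 0.1], 0]

```text
time_s: 26.3
ee_pos: [0.4917, 0.3544, 0.0383]
eef_rot: [-1.573, -0.001, 1.627]
force: [-0.4, 0.2, -1.9]
grip_width: 0.0679
```

Run:
```python
from h import *
go(.491,.353,.030,np.radians(93.3))
```

```text
pose [0.4917 0.3544 0.0383] yaw 1.6267 shift [-0.14  0.83  0.08] turn -0.0017 j6 -1.06 F [-0.4  0.2 -1.9] w 0.0679 t 26.3
```

Request:
jog_arm:
  targets:
    - [6, [-0.1, 0.4, 0.05], 0]
    - [6, [-0.1, 0.65, 0.05], 0]
    - [6, [-0.1, 0.75, 0.05], 0]
    - [6, [-0.1, 0.75, 0.05], 0]
    - [6, [-0.1, 0.75, 0.05], 0]

```text
time_s: 26.8
ee_pos: [0.4906, 0.3534, 0.0302]
eef_rot: [-1.572, -0.0, 1.627]
force: [-3.3, -3.2, 6.4]
grip_width: 0.0675
```

Request:
jog_arm:
  targets:
    - [9.4, [0, 0, 0], 0]
    - [9.4, [0, 0, 0], 0]
    - [9.4, [0, 0, 0], 0]
    - [9.4, [0, 0, 0], 0]
    - [9.4, [0, -3, 0], 0]
    - [9.4, [0, -8, 0], 0]
    - [9.4, [0, -13, 0], 0]
    - [9.4, [0, -16, 0], 0]
    - [9.4, [0, -16, 0], 0]

```text
time_s: 27.7
ee_pos: [0.4917, 0.3542, 0.1941]
eef_rot: [-1.578, -0.004, 1.627]
force: [-0.0, -0.8, -0.2]
grip_width: 0.0939
```

Run:
```python
from h import *
img,K,c2w,rz=cam('wrist');cv2.imwrite('pics/w7.png',img[...,::-1]);np.savez('w7.npz',img=img,K=K,c2w=c2w,rz=rz)
for b in blobs(brown(img),K,c2w,.034,1500): print(np.round(b[0]),b[1])
go(.4845,-.3488,.2,1.62)
```

```text
[323. 177.] [489.  354.5 115.   65.8   3.2]
pose [0.4909 0.3537 0.191 ] yaw 1.6274 shift [-70.1   -1.04   4.61] turn 0.0074 j6 -1.06 F [ 0.8 -0.7  0.1] w 0.0938 t 27.8
```

View pics/w7.png

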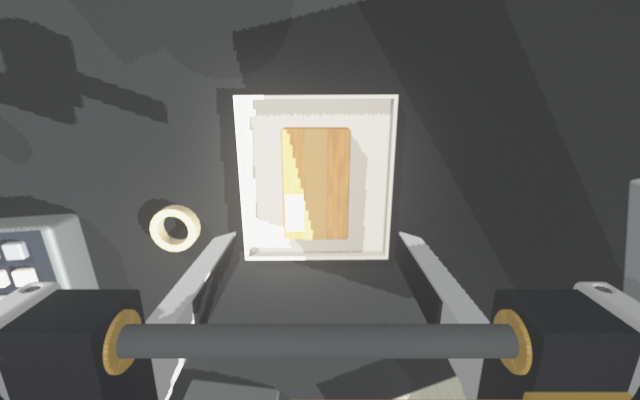

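The carton lies square in the tray. I'll check its centring from this same view while I go back for the second one.

Request:
jog_arm:
  targets:
    - [9.4, [-35, -1, 2.3], 0]
    - [9.4, [-35, -1, 2.3], 0]
    - [9.4, [-35, -1, 2.3], 0]
    - [9.4, [-35, -1, 2.3], 0]
    - [9.4, [-35, -1, 2.3], 0]
    - [9.4, [-35, -1, 2.3], 0]
    - [9.4, [-35, -1, 2.3], 0]
    - [9.4, [-70.1, -1, 4.6], 0.007]
    - [9.4, [-70.1, -1, 4.6], 0.007]
    - [9.4, [-70.1, -1, 4.6], 0.007]

```text
time_s: 28.75
ee_pos: [0.485, -0.1483, 0.1976]
eef_rot: [-1.569, -0.001, 1.62]
force: [0.9, 0.5, 0.5]
grip_width: 0.094
```

Run:
```python
from h import *
w=np.load('w7.npz')
P=pix2plane(w['K'],w['c2w'],[(234.5,95.5),(398,95.5),(389.5,260.5),(245,261)],.018)[:,:2]*1000;print(P.round(1),P.mean(0))
go(.4840,-.3488,.15,1.62)
```

```text
[[405.7 269.2]
 [396.6 430.7]
 [576.4 443.8]
 [586.  278.4]] [491.17587204 355.51936527]
pose [ 0.485  -0.1483  0.1976] yaw 1.6204 shift [-20.02   4.75   1.08] turn 0.0004 j6 -1.99 F [0.9 0.5 0.5] w 0.094 t 28.8
```

Carton and tray centres agree within about 2 mm.

Request:
jog_arm:
  targets:
    - [9.4, [-10, 0, 0.5], 0]
    - [9.4, [-20, 0, 1.1], 0]
    - [9.4, [-20, 0, 1.1], 0]
    - [9.4, [-20, 0, 1.1], 0]
    - [9.4, [-20, 4, 1.1], 0]
    - [9.4, [-20, 7, 1.1], 0]
    - [9.4, [-20, 7, 1.1], 0]
    - [9.4, [-20, 7, 1.1], 0]

```text
time_s: 29.55
ee_pos: [0.4848, -0.3465, 0.1289]
eef_rot: [-1.57, -0.001, 1.621]
force: [-0.1, -0.1, 0.7]
grip_width: 0.0938
```

Run:
```python
from h import *
img,K,c2w,rz=cam('wrist')
for b in blobs(brown(img),K,c2w,.086,1500): print(np.round(b[0]),b[1])
go(.4845,-.3488,.081,1.62)
```

```text
[480. 277.] [ 514.  -225.3   63.5   34.3   43.3]
[313. 222.] [ 484.1 -348.3  118.    67.2    2.8]
pose [ 0.4853 -0.3468  0.1301] yaw 1.6208 shift [-0.19  4.91  0.09] turn 0.0008 j6 -2.3 F [-0.4 -0.1  0.8] w 0.0935 t 29.6
```

Request:
jog_arm:
  targets:
    - [9.4, [-0.18, 3, 0.05], 0]
    - [9.4, [-0.18, 4.8, 0.05], 0]
    - [9.4, [-0.18, 4.8, 0.05], 0]
    - [9.4, [-0.18, 4.8, 0.05], 0]
    - [6, [-0.18, 4.8, 0.05], 0]
    - [6, [-0.18, 4.8, 0.05], 0]
    - [6, [-0.18, 4.8, 0.05], 0]
    - [6, [-0.18, 4.8, 0.05], 0]
    - [6, [-0.18, 4.8, 0.05], 0]
  grip_force: 25

```text
time_s: 30.5
ee_pos: [0.4846, -0.3487, 0.0817]
eef_rot: [-1.571, 0.0, 1.62]
force: [-1.2, 1.2, 5.6]
grip_width: 0.0678
```

Request:
jog_arm:
  targets:
    - [6, [0, -2, 0], 0]
    - [6, [0, -6, 0], 0]
    - [6, [0, -11, 0], 0]
    - [6, [0, -12, 0], 0]
    - [6, [0, -12, 0], 0]

```text
time_s: 31.0
ee_pos: [0.4848, -0.3489, 0.2026]
eef_rot: [-1.573, 0.002, 1.62]
force: [0.4, -0.0, -2.4]
grip_width: 0.0679
```

Run:
```python
from h import *
go(.4908,.3535,.2,1.627)
```

```text
pose [ 0.4848 -0.3489  0.2026] yaw 1.6203 shift [70.13  0.13 -4.08] turn -0.0067 j6 -2.31 F [ 0.4 -0.  -2.4] w 0.0679 t 31.0
```

Request:
jog_arm:
  targets:
    - [6, [35, 0, -2], 0]
    - [6, [35, 0, -2], 0]
    - [6, [35, 0, -2], 0]
    - [6, [35, 0, -2], 0]
    - [6, [35, 0, -2], 0]
    - [6, [35, 0, -2], 0]
    - [6, [35, 0, -2], 0]
    - [6, [70.1, 0, -4.1], -0.007]
    - [6, [70.1, 0, -4.1], -0.007]
    - [6, [70.1, 0, -4.1], -0.007]

```text
time_s: 32.0
ee_pos: [0.4874, 0.1533, 0.199]
eef_rot: [-1.568, 0.001, 1.627]
force: [1.0, -1.2, -0.6]
grip_width: 0.068
```

Run:
```python
from h import *
go(.4908,.3535,.2,1.627)
```

```text
pose [0.4874 0.1533 0.199 ] yaw 1.6274 shift [19.97 -0.12 -1.47] turn 0.0004 j6 -1.39 F [ 1.  -1.2 -0.6] w 0.068 t 32.0
```

Request:
jog_arm:
  targets:
    - [6, [10, 0, -0.7], 0]
    - [6, [10, 0, -0.7], 0]
    - [6, [10, 0, -0.7], 0]
    - [6, [20, 0, -1.4], 0]
    - [6, [20, 0, -1.4], 0]
    - [6, [20, 5, -1.4], 0]
    - [6, [20, 9, -1.4], 0]
    - [6, [20, 9, -1.4], 0]
    - [6, [20, 9, -1.4], 0]

```text
time_s: 32.9
ee_pos: [0.4912, 0.3513, 0.1108]
eef_rot: [-1.569, 0.001, 1.627]
force: [-0.6, 0.9, -1.0]
grip_width: 0.0675
```

Run:
```python
from h import *
img,K,c2w,rz=cam('wrist');cv2.imwrite('pics/w8.png',img[...,::-1])
go(.4908,.3535,.0597,1.627)
```

```text
pose [0.4919 0.3517 0.1124] yaw 1.6268 shift [0.18 5.27 0.1 ] turn -0.0002 j6 -1.07 F [-0.3 -0.6 -0.9] w 0.0676 t 33.0
```

View pics/w8.png

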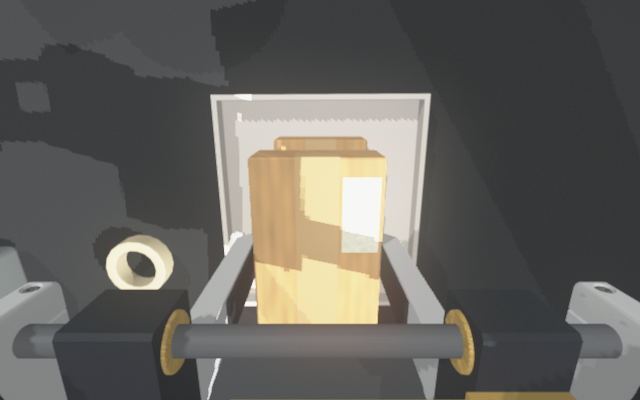

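The held carton (edge at row 152) hangs square above the one in the tray (edge at row 138). Lower it.

Request:
jog_arm:
  targets:
    - [6, [0.18, 3, 0.1], 0]
    - [6, [0.18, 4.6, 0.1], 0]
    - [6, [0.18, 4.8, 0.1], 0]
    - [6, [0.18, 4.8, 0.1], 0]
    - [6, [0.18, 4.8, 0.1], 0]

```text
time_s: 33.45
ee_pos: [0.4908, 0.3538, 0.0646]
eef_rot: [-1.573, -0.001, 1.627]
force: [0.1, -0.8, -2.1]
grip_width: 0.0679
```

Run:
```python
from h import *
go(.4906,.3535,.0597,1.627)
```

```text
pose [0.4908 0.3538 0.0646] yaw 1.6273 shift [-0.03  0.49  0.02] turn 0.0003 j6 -1.06 F [ 0.1 -0.8 -2.1] w 0.0679 t 33.5
```

Request:
jog_arm:
  targets:
    - [6, [0, 0.3, 0], 0]
    - [6, [0, 0.42, 0], 0]
    - [6, [0, 0.48, 0], 0]
    - [6, [0, 0.48, 0], 0]

```text
time_s: 33.85
ee_pos: [0.4904, 0.3537, 0.0596]
eef_rot: [-1.572, -0.0, 1.628]
force: [-4.1, -2.8, 10.1]
grip_width: 0.0678
```

Request:
jog_arm:
  targets:
    - [9.4, [0, 0, 0], 0]
    - [9.4, [0, 0, 0], 0]
    - [9.4, [0, 0, 0], 0]
    - [9.4, [0, 0, 0], 0]
    - [9.4, [0, -3, 0], 0]
    - [9.4, [0, -8, 0], 0]
    - [9.4, [0, -13, 0], 0]
    - [9.4, [0, -15, 0], 0]
    - [9.4, [0, -15, 0], 0]

```text
time_s: 34.75
ee_pos: [0.491, 0.3542, 0.2119]
eef_rot: [-1.576, -0.003, 1.627]
force: [0.2, 0.3, -0.0]
grip_width: 0.094
```

```bash
python3 - <<'E'
from h import *
img,K,c2w,rz=cam('wrist');cv2.imwrite('pics/w9.png',img[...,::-1])
for b in blobs(brown(img),K,c2w,.064,1500): print(np.round(b[0]),b[1])
img,K,c2w,rz=cam('top');cv2.imwrite('pics/top9.png',img[...,::-1])
try: keyfit(img,K,c2w,(.6258,.016,.127))
except Exception as e: print(e)
go(.57,-.0,.2,.127)
E
python3 -c "
import cv2,numpy as np
a=cv2.imread('pics/w9.png');b=cv2.imread('pics/top9.png')
cv2.imwrite('pics/v9.png',np.vstack([a[60:300],b[80:300]]))"
```

```text
keypad 0.6264 0.0147 yaw 0.1229 n 12 res mm [0.7 0.5 0.7 0.6 0.8 0.3 0.4 0.8 0.8 0.2 1.1 0.4]
pose [0.4899 0.3535 0.2075] yaw 1.6274 shift [-35.74   0.76  -5.99] turn 1.5004 j6 -1.06 F [0.1 1.  0.2] w 0.094 t 34.9
```

View pics/v9.png

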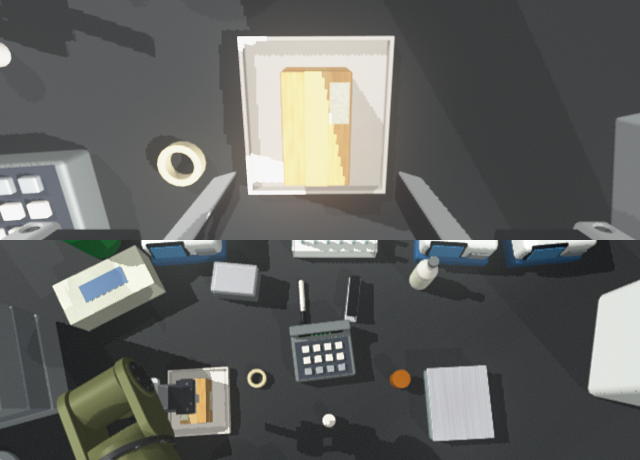

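The column stands square in the tray (316,127 in the wrist half), the pan is empty and nothing else has moved. Now for OFF.

Request:
jog_arm:
  targets:
    - [0, [-35.7, 0.5, -6], 1.5]
    - [0, [-35.7, 0.5, -6], 1.5]
    - [0, [-35.7, 0.5, -6], 1.5]
    - [0, [-35.7, 0.5, -6], 1.5]
    - [0, [-35.7, 0.5, -6], 1.5]
    - [0, [-35.7, 0.5, -6], 1.5]
    - [0, [-35.7, 0.5, -6], 1.5]
    - [0, [-35.7, 0.5, -6], 1.5]
    - [0, [-35.7, 0.5, -6], 1.5]
    - [0, [-35.7, 0.5, -6], 1.5]

```text
time_s: 35.85
ee_pos: [0.5696, -0.0002, 0.201]
eef_rot: [-1.57, 0.003, 0.12]
force: [0.4, 0.4, 0.2]
grip_width: 0.0173
```

Run:
```python
from h import *
img,K,c2w,rz=cam('wrist');keyfit(img,K,c2w,(.6258,.016,.127))
a=keypos((.6258,.016,.125),'off');print(a);go(*a,.1,.127)
```

```text
keypad 0.6257 0.016 yaw 0.104 n 11 res mm [0.3 0.4 0.5 0.6 0.4 0.2 0.1 0.3 0.4 0.5 0.5]
(np.float64(0.5723356003032964), np.float64(0.024399878872408097))
pose [5.697e-01 2.000e-04 2.011e-01] yaw 0.1107 shift [ 0.57 10.11  2.37] turn -0.0163 j6 -0.17 F [ 0.1  0.6 -0.5] w 0.013 t 35.9
```

Request:
jog_arm:
  targets:
    - [0, [0.57, 4, 2.4], -0.01]
    - [0, [0.57, 8, 2.4], -0.01]
    - [0, [0.57, 10, 2.4], -0.01]
    - [0, [0.57, 10, 2.4], -0.01]
    - [0, [0.57, 10, 2.4], -0.01]

```text
time_s: 36.4
ee_pos: [0.5728, 0.0251, 0.1032]
eef_rot: [-1.571, 0.001, 0.139]
force: [-0.2, 0.2, 0.8]
grip_width: 0.0005
```

Run:
```python
from h import *
img,K,c2w,rz=cam('wrist');keyfit(img,K,c2w,(.6258,.016,.127))
go(.5723,.0244,.0715,.127)
```

```text
keypad 0.6254 0.0171 yaw 0.1189 n 6 res mm [0.2 0.5 0.6 0.2 0.1 0.8]
pose [0.5732 0.0251 0.1041] yaw 0.1387 shift [-0.1   3.26 -0.05] turn 0.0117 j6 -0.16 F [-0.2 -0.2 -0.1] w 0.0008 t 36.5
```

Request:
jog_arm:
  targets:
    - [0, [-0.05, 1.5, -0.05], 0.01]
    - [0, [-0.05, 2.6, -0.05], 0.01]
    - [0, [-0.05, 3.2, -0.05], 0.01]
    - [0, [-0.05, 3.2, -0.05], 0.01]
    - [0, [-0.05, 3.2, -0.05], 0.01]
    - [0, [-0.05, 3.2, -0.05], 0.01]

```text
time_s: 37.05
ee_pos: [0.5728, 0.0244, 0.0723]
eef_rot: [-1.571, -0.001, 0.128]
force: [-2.0, -0.7, 6.0]
grip_width: 0.0004
```

Request:
jog_arm:
  targets:
    - [0, [0, -2, 0], 0]
    - [0, [0, -7, 0], 0]
    - [0, [0, -12, 0], 0]
    - [0, [0, -16, 0], 0]
    - [0, [-15, -16, 0], 0]
    - [0, [-15, -16, 0], 0]
    - [0, [-15, -16, 0], 0]
    - [0, [-15, -16, 0], 0]

```text
time_s: 37.85
ee_pos: [0.4193, 0.0053, 0.2316]
eef_rot: [-1.571, 0.0, 0.128]
force: [1.0, 0.0, 0.6]
grip_width: 0.0005
```

```bash
python3 - <<'E'
from h import *
img,K,c2w,rz=cam('top');cv2.imwrite('pics/topf.png',img[...,::-1])
print([b for b in blobs(brown(img),K,c2w,.064)])
try: keyfit(img,K,c2w,(.6258,.016,.127))
except Exception as e: print(e)
img,K,c2w,rz=cam('scene');cv2.imwrite('pics/scenef.png',img[...,::-1])
E
python3 -c "
import cv2,numpy as np
a=cv2.imread('pics/topf.png');b=cv2.imread('pics/scenef.png')
cv2.imwrite('pics/vf.png',np.vstack([a[80:300],b[100:400]]))"
```

```text
[((195.37596023497514, 239.92860370537733), array([492.4, 344.3, 116.8,  80.8,   2.9])), ((400.0527931246163, 218.50767341927562), array([ 548.2, -191.3,   53.4,   45. ,   89.9]))]
keypad 0.6265 0.0149 yaw 0.1268 n 12 res mm [0.8 0.3 0.4 0.6 0.7 0.4 0.3 0.6 1.2 0.2 1.3 0.7]
```

View pics/vf.png

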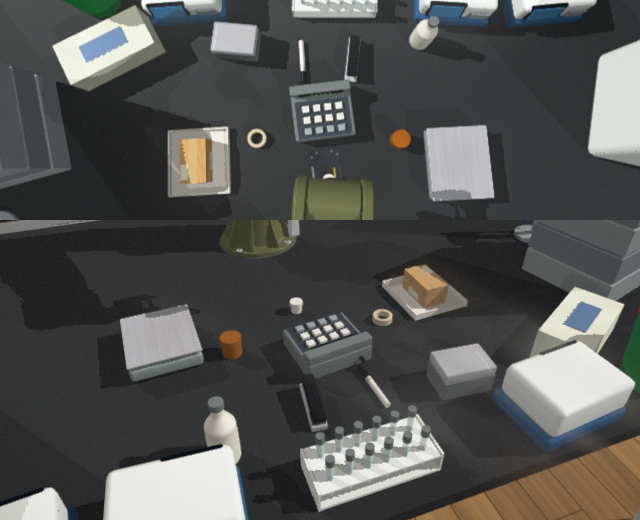

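The final view shows the square column in the tray (195,160), the pan empty and the bystanders in place. OFF bottomed: 6 N against the 4 N needed, at the same depth as the other presses.

```bash
python3 -c "
from station import ctrl
print(ctrl.hand_in())"
```

```text
the job is handed in; nothing more can be done
None
```

The job is done and handed in at about 38 s of the 210 s allowed. Two cartons were on the bench.

1. With the pan empty I pressed ON and then TARE.
2. I stacked both cartons in the middle of the pan, then pressed 7, 2 and PRINT.
3. I restacked the cartons in the middle of the tray and pressed OFF.

**Keys:** Each press ended at about the same depth, with 6 to 19 N at the key against the 4 N that bottoms it. OFF was the lightest at 6 N. I judged the presses by depth and force only, and did not read the display.

**Stacks:**
- **On the pan:** the column was square and within about 3 mm of the centre.
- **In the tray:** the bottom carton measured within about 2 mm of the tray centre. The second carton was released at the same spot, and looks square on it in the last pictures.

**Final check:** the pan was empty, the arm was clear, and the keypad read the same within 1 to 2 mm. The other bench items looked unmoved in the last picture.

**Failed or disagreeing checks:**
- Top and wrist cameras differed by up to 4 mm on the tray centre, so I used a value between them.
- Two measurements failed. One keypad check was blocked by the arm in the top view, and later looks covered it. The carton colour mask found nothing in the last wrist picture of the tray, so I judged that one by eye.
- The last top-view outline of the column came out 81 mm wide instead of 68 mm. I put that down to the visible side faces of the stack.

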